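# Run the tool handles out of the hopper

## Robot

A 6-joint arm with a two-finger parallel gripper is mounted at the origin on the work surface. World frame = base frame: x ahead of the robot, y to its left, z up, the work surface at z = 0. Lengths are in m, angles in rad, forces in N, time in s.
With the tool pointing down it reaches from about 0.375 to 0.9 m from the base axis. Payload 3.1 kg.
Tool frame: the origin (TCP) lies at the very end of the fingers, on their centre line; the grasp point (between the pads) lies 19 mm behind it (grip_depth is the distance from the TCP to the grasp point, in m); z points along the fingers, y is the line along which they close (so a half turn about z gives the same grasp; the last joint's range is limited). The gripper opens to 85 mm and grips with 20 to 120 N. Pads are 22 mm wide; open, the fingers measure 114 mm over their backs; the gripper's body (76 mm by 85 mm) begins 54 mm behind the grasp point. The pads swing forward as they close: fully open they stand 13 mm farther back than shut.
Start: joints at [-1.393, 0.527, 1.433, -0, 1.181, -0.178], TCP at [0.218, -0.586, 0.231] pointing down, gripper open.
Joint ranges: [-3.08, 3.08], [-0.75, 2.2], [0.22, 2.44], [-1.43, 4.57], [0, 2.65], [-2.85, 2.85]. Speed limits (rad/s): [2.79, 2.79, 3.14, 3.14, 3.14, 3.14].

## Interface

Orientations are given as a unit quaternion [x, y, z, w].
In Python, from station import * gives the robot as it stands.
- The arm moves only by the tool apply_moves, never from a script. Its argument "plan" is a list of rows, each a list of 7 numbers: the shift along the tool's x, y, z in m, then the turn, a rotation vector about the tool's x, y, z in rad, then the gripper command: -1 is fully open, 1 is shut, values between are in proportion. In form: [[dx, dy, dz, wx, wy, wz, jaw], ...]. A call has 1 to 8 rows; each row shifts and turns the commanded pose from where the row before left it, along the tool's axes as they then stand; what a row does not reach is not made up. A row lasts 1/8 s, in which the tool goes at most 62.5 mm and 10.7 degrees, less where a joint would pass 70% of its speed; a pose out of reach is approached as far as the arm can. A call is refused whole if a number of a shift passes 0.0625 or a number of a turn 0.188, either way. A call with a gripper value outside its range is refused whole. The fingers move at their own pace and stop on an object; "force" is the grip in N (left out, the last holds). Time passes only in rows, so rows that do not move let the fingers close. It gives the time, the measured TCP pose, the force, the opening and the grip force at its end, in the units of the state.
- sense(): the state, without advancing time (a new reading comes with each control period).
- snapshot(name): name is "side" or "top" or "wrist"; returns the picture (480x640x3 uint8, red, green, blue); there is no depth.
- calibration(name): a dict with "camera_matrix" (3x3 intrinsics, pixels), "R" (3x3) and "t" (3): a world point X has camera coordinates R X + t; the wrist camera has in their place "mount" (4x4, takes a point from camera to tool coordinates, whose origin is the TCP and whose axes are the flange's). Camera axes: x right, y down, z forward; pixel columns grow to the right and rows downward; lengths in m; the calibration is good to about 2 mm. A picture is of the moment at which its call begins: read the wrist's pose just before it. calibration takes no time and is no camera call.
- sign_off(): hands the job in; it is judged then, once.
The state is a dict: "t": time; "q": joint angles; "qd": joint speeds; "tau": joint torques, N m; "tcp_pos": TCP position; "tool_rot": TCP orientation; "force": force on the tool from outside, world axes, zero at the start; "ft_torque": the same for the moment, N m; "finger_gap": opening from 0.0 (shut) to 1.0 (fully open); "gripper_force": force on a finger pad.
Only numpy, scipy, OpenCV 4.12 (cv2) and the standard library are available. Lean on these libraries where they do the work, as an engineer would, in place of code of your own. Each camera call takes 0.05 s, during which the arm holds its last target. There are 200 camera calls.

## Task

Set the aluminium pan squarely on its mat under the hopper's chute, with its wooden lug pointing away from the hopper. Then pull the hopper's slide gate out so that all three wooden handles run down into the pan, and push the gate fully shut again. Leave the other things on the bench where they are.

Things in the scene. Friction and masses are not known exactly. Their poses are not given: they have to be found in the camera images.
- hopper: Green steel gravity hopper fixed to the bench, foot 150 mm (x) by 130 mm (y), 335 mm high; flared mouth above 300 mm, 180 mm (x) by 100 mm (y). Origin: centre of its underside, z up. Its clear-ended magazine holds three wooden handles lying along x, one above another. The chute runs to its +y; the gate is pulled out to its -y. Two legs ending 50 mm out in +y are a stop for the pan.
- pan_place (a point): Centre, at bench level, of the black mat with yellow edges that marks the pan's place under the chute: 150 mm from the hopper's origin along the hopper's +y. Axes as the hopper's. The mat is 190 mm (x) by 200 mm (y), flush with the bench: the pan slides over it freely.
- chute_lip (a point): Middle of the end of the chute, upper face: 95 mm from the hopper's origin along its +y, 51 mm up (underside 47 mm up). The steel chute is 126 mm wide and slopes down 33 degrees towards it. Axes as the hopper's.
- gate (a joint): Slide gate under the magazine, in m: 0 fully shut, 0.06 fully out (toward the hopper's -y). It may start a few mm ajar. Nothing drops before about 0.035; the handles run out by themselves within about 2 s once it is beyond 0.045. It stays where it is left; moving it takes 3 to 8 N.
- gate_grip (a point): Grip point on the gate's upright red paddle, moving with the gate. The paddle is 16 mm thick (hopper y), 60 mm wide (hopper x), from 181 to 231 mm above the bench; the point is on its middle, 212 mm up, and when shut 118 mm from the hopper's origin along its -y. Axes as the hopper's. Free from above.
- pan: Loose aluminium pan, 170 mm (x) by 180 mm (y) outside, 4 mm walls and floor; walls 44 mm high, the +y wall 77 mm, about 0.5 kg. Origin: centre of its underside, z up. A dark wooden lug sticks out of its +y wall. In place, its axes agree with the hopper's: lug away from the hopper, plain wall in under the chute lip. It slides easily on the bench.
- pan_grip (a point): Grip point on the pan's lug, 132 mm from the pan's origin along its +y and 32 mm above the bench. The lug is 24 mm wide (pan x), 28 mm high (from 16 to 44 mm above the bench) and reaches 68 mm out from the wall. Axes as the pan's.
- handle0: Turned pale-wood tool handle with a brass band, 110 mm long, 36 mm diameter, about 85 g, loose in the hopper's magazine (place 1 from the bottom). Origin: its centre; x along its length. It rolls.
- handle1: Turned pale-wood tool handle with a brass band, 110 mm long, 36 mm diameter, about 85 g, loose in the hopper's magazine (place 2 from the bottom). Origin: its centre; x along its length. It rolls.
- handle2: Turned pale-wood tool handle with a brass band, 110 mm long, 36 mm diameter, about 85 g, loose in the hopper's magazine (place 3 from the bottom). Origin: its centre; x along its length. It rolls.
- tankard: Bystander, loose: a pewter tankard, 72 mm across with a handle to its +y side, 85 mm high. Leave it where it is.
- wrench: Bystander, loose: a wrench, 180 mm long along x. Leave it where it is.
- bowl: Bystander, loose: a pewter bowl, 110 mm across, 45 mm high. Leave it where it is.
- form: Bystander, loose: a turned wooden spinning form, 90 mm across, 85 mm high. Leave it where it is.
- abrasive: Bystander, loose: a green abrasive block, 60 x 150 x 35 mm. Leave it where it is.
- mallet: Bystander, loose: a hammer, 240 mm long along x. Leave it where it is.
- polish: Bystander, loose: a white jar, 70 mm across, 100 mm high. Leave it where it is.
Not all that is in view belongs to the job. Leave any blue or red look-alike of the handle2 alone.

How it is judged:
On the way, in this order (a step that is already met when the one before it is completed fails the run):
1. the pan sits on its mat under the chute, lug away from the hopper (centre within 25 mm, square within 0.2 rad) (horizontal distance between pan and pan_place below 0.025 m and angle between the y axis of pan and the y axis of pan_place, either way round below 0.2 rad and y of pan_grip in the frame of hopper above 0.2 m and height (world z) of pan below 0.008 m), for 0.2 s.
2. the gate is pulled out by more than 30 mm (value of joint gate above 0.03 m).
3. all three handles have come into the pan (x of handle0 in the frame of pan between -0.085 and 0.085 m and y of handle0 in the frame of pan between -0.09 and 0.09 m and z of handle0 in the frame of pan between 0.005 and 0.066 m and x of handle1 in the frame of pan between -0.085 and 0.085 m and y of handle1 in the frame of pan between -0.09 and 0.09 m and z of handle1 in the frame of pan between 0.005 and 0.066 m and x of handle2 in the frame of pan between -0.085 and 0.085 m and y of handle2 in the frame of pan between -0.09 and 0.09 m and z of handle2 in the frame of pan between 0.005 and 0.066 m), for 0.2 s.
At the end, for the whole second after the job is handed in: The gate is shut to within 4 mm, the pan stands flat on the bench within 40 mm of its place under the chute, and all three handles lie at rest inside it (all of step 3 and value of joint gate below 0.004 m and horizontal distance between pan and pan_place below 0.04 m and height (world z) of pan below 0.008 m and angle between pan's own z axis and vertical below 0.05 rad and linear speed of pan below 0.02 m/s and linear speed of each of handle0, handle1, handle2 below 0.03 m/s); the robot touches nothing.
It fails at once if one of the other things on the bench is pushed more than 30 mm from its place (distance of any of tankard, wrench, bowl, form, abrasive, mallet, polish from where it was at the start of the episode above 0.03 m).
It also fails if it takes over 53 s, if anything falls off the work surface, if the arm or the gripper's body presses on something with over 40 N, if the wrist force passes 120 N, or if a joint passes its speed limit or range.

## Working session

There is one attempt and no reset: what is moved stays moved. The work goes in short steps, Python scripts to look and compute and a tool call to move; the robot and the scene stay as the last step left them, time stands still between calls to the robot, and variables do not carry over. Pictures are saved under pics/ and viewed, at most 10 in all, crops included, and the job is handed in when it is done.

Besides the shell and the picture viewer there is one more tool, called after "Emit:" by a JSON object that holds its "fn" and its "kwargs". apply_moves: Moves the arm, as the interface text tells. Its arguments: {"type":"object","properties":{"plan":{"type":"array"},"force":{"type":"number"}},"required":["plan"]}

```bash
mkdir -p pics
python3 - <<'E'
from station import *
import cv2,numpy as np
for n in("top","side"):
    cv2.imwrite(f"pics/{n}0.png",snapshot(n)[:,:,::-1]); c=calibration(n); print(n,c)
print(calibration("wrist")); s=sense(); print(s["t"],s["tcp_pos"],s["tool_rot"],s["finger_gap"],s["force"])
E
```

```text
top {'camera_matrix': array([[611.33795097,   0.        , 309.97912372],
       [  0.        , 611.33795097, 235.12882405],
       [  0.        ,   0.        ,   1.        ]]), 'R': array([[ 0.02136986, -0.99974504,  0.00729293],
       [-0.99684977, -0.02186413, -0.07623975],
       [ 0.07637976, -0.00564073, -0.99706284]]), 't': array([-0.11615019,  0.51987301,  1.68962731])}
side {'camera_matrix': array([[543.47179653,   0.        , 320.73622149],
       [  0.        , 543.47179653, 234.22800539],
       [  0.        ,   0.        ,   1.        ]]), 'R': array([[-0.81447155, -0.58004793,  0.01343468],
       [-0.41414281,  0.56498795, -0.7136346 ],
       [ 0.40635184, -0.58679896, -0.70038929]]), 't': array([0.35015428, 0.40252842, 1.25283159])}
{'camera_matrix': array([[391.9143067 ,   0.        , 316.00120641],
       [  0.        , 391.9143067 , 238.93068634],
       [  0.        ,   0.        ,   1.        ]]), 'mount': array([[ 9.00155158e-04, -9.65290770e-01, -2.61176030e-01,
         6.61634944e-02],
       [ 9.99999594e-01,  8.81974672e-04,  1.86819523e-04,
         1.46349162e-04],
       [ 5.00154818e-05, -2.61176092e-01,  9.65291172e-01,
        -1.42850480e-01],
       [ 0.00000000e+00,  0.00000000e+00,  0.00000000e+00,
         1.00000000e+00]])}
0.1 [ 0.2182027  -0.58497844  0.23041134] [ 9.84131954e-01  1.77435320e-01  2.88217695e-06 -1.00191050e-03] 1.0000917566395628 [0.52051453 0.97783859 0.41179966]
```

View pics/top0.png

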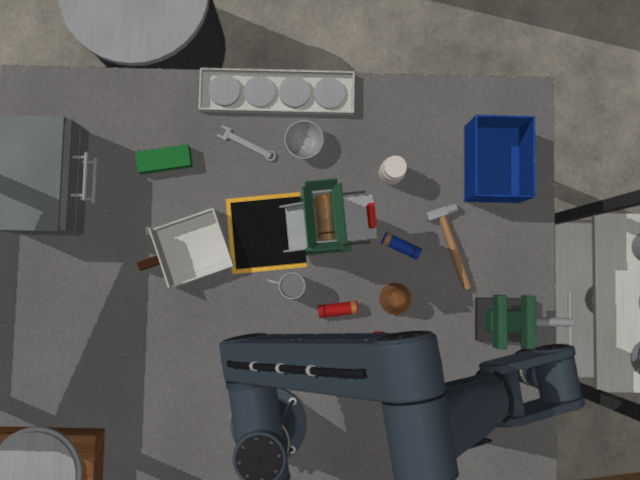

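View pics/side0.png

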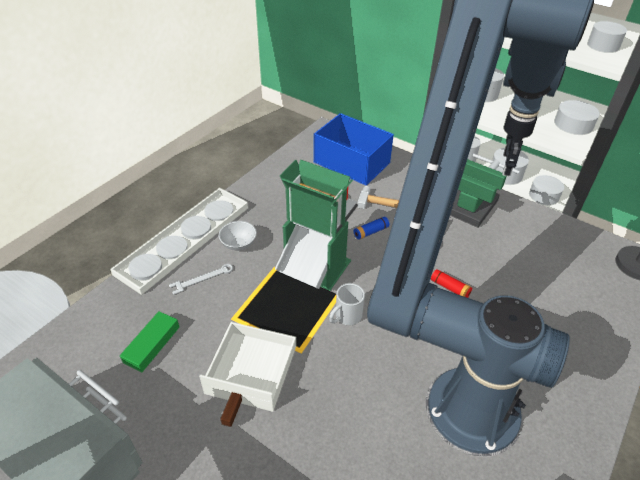

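```bash
cat > h.py <<'E'
from station import *
import cv2,numpy as np
def ray(n,px,z):
    c=calibration(n);K,R,t=c["camera_matrix"],c["R"],c["t"]
    d=R.T@np.linalg.inv(K)@np.array([px[0],px[1],1.]); o=-R.T@t
    return o+d*(z-o[2])/d[2]
def proj(n,X):
    c=calibration(n);v=c["camera_matrix"]@(c["R"]@np.asarray(X,float)+c["t"]);return v[:2]/v[2]
E
python3 - <<'E'
from h import *
im=cv2.imread("pics/top0.png"); h=cv2.cvtColor(im,cv2.COLOR_BGR2HSV)
y=cv2.inRange(h,(18,120,120),(35,255,255)); y[:,:200]=0;y[:,320:]=0;y[:180]=0;y[285:]=0
p=cv2.findNonZero(y); r=cv2.minAreaRect(p);b=cv2.boxPoints(r);print(r)
for q in b: print(q,ray("top",q,0))
print("mat c",ray("top",r[0],0))
l=cv2.inRange(h,(0,80,20),(15,255,140)); l[:,:125]=0; l[:,165:]=0;l[:240]=0;l[285:]=0
r=cv2.minAreaRect(cv2.findNonZero(l));print(r,ray("top",r[0],.044))
rd=cv2.inRange(h,(0,150,80),(8,255,255)); rd[:,:360]=0; rd[:,385:]=0;rd[:195]=0;rd[235:]=0
r=cv2.minAreaRect(cv2.findNonZero(rd));print(r,ray("top",r[0],.225))
cv2.imwrite("pics/crop1.png",cv2.resize(im[165:300,125:395],None,fx=2.9,fy=2.9,interpolation=cv2.INTER_CUBIC))
E
```

```text
((265.50823974609375, 232.5845489501953), (75.39812469482422, 74.69414520263672), 84.42780303955078)
[224.67706 198.69003] [0.62228038 0.13946506 0.        ]
[299.01825 191.43723] [ 0.64778951 -0.07113698  0.        ]
[306.33942 266.47906] [ 0.43497769 -0.09661887  0.        ]
[231.99823 273.73187] [0.41008455 0.11208164 0.        ]
mat c [0.52827784 0.02098043 0.        ]
((147.5791778564453, 262.72174072265625), (8.744744300842285, 20.920122146606445), 70.34617614746094) [0.43478079 0.33905192 0.044     ]
((370.99505615234375, 214.9505157470703), (24.179405212402344, 7.363275527954102), 84.2894058227539) [ 0.55984317 -0.2532668   0.225     ]
```

View pics/crop1.png

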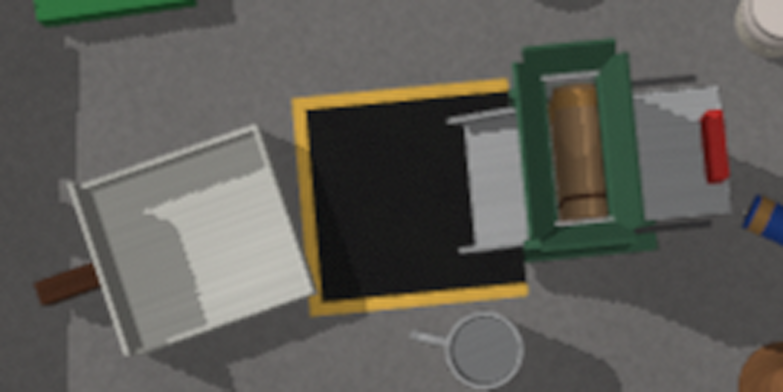

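Run:
```python
from h import *
f=lambda a,z:ray("top",(a[0]/2.9+125-.35,a[1]/2.9+165-.35),z)[:2]
L1,L2=f((292,99),0),f((313,315),0);B=f((527,295),0);T=f((508,79),0)
print("mat",L1,L2,B,T)
hx=(L1-L2)/np.linalg.norm(L1-L2); print("yaw",np.arctan2(hx[1],hx[0]), "by long edges",[np.arctan2(*( -(p-q)*[1,-1])) for p,q in((L1,T),(L2,B))],np.linalg.norm(L1-L2))
a,b=f((258,127),.044),f((314,292),.044);c,d=f((68,183),.077),f((130,353),.077)
print("pan",a,b,c,d,np.linalg.norm(a-b),np.linalg.norm(c-d),"len",np.linalg.norm((a+b-c-d)/2))
for p,q in((a,b),(c,d)): e=p-q; print("yaw",np.arctan2(e[1],e[0]))
print("centre",(a+b+c+d)/4)
print("lug",ray("top",(147.6,262.7),.044), "tankard",f((485,350),.085), f((412,335),.05))
```

```text
mat [0.62204242 0.1375765 ] [0.41141455 0.11048363] [ 0.43527524 -0.09671028] [ 0.64653814 -0.07345386]
yaw 0.12792664081886276 by long edges [np.float64(0.11555961530758424), np.float64(0.11465604665188751)] 0.21236317889423684
pan [0.58856714 0.16314723] [0.43265337 0.10496547] [0.52830704 0.33305357] [0.37183577 0.26928039] 0.16641581109269332 0.16896827690708366 len 0.17773833303498238
yaw 0.35716202279656395
yaw 0.38701616514437287
centre [0.48034083 0.21761166]
lug [0.43484159 0.3389974  0.044     ] tankard [ 0.38165122 -0.05903345] [0.39404817 0.01079891]
```

Pan lug is the only brown lug (top 148,264). Blue (402,245) and red (338,309) handles are look-alikes. The red paddle is at (371,215). The measured sizes match the description: pan 169x178 mm, and the mat and paddle agree on the pan place to about 3 mm. I'm setting out now.

Emit:
{"fn": "apply_moves", "kwargs": {"plan": [[0,0,-0.05,0,0,0,-1],[0,0,-0.05,0,0,0,-1],[0,0,-0.05,0,0,0,-1],[0.0436,-0.0426,0,0,0,0,-1],[0.0436,-0.0426,0,0,0,0,-1],[0.0436,-0.0426,0,0,0,0,-1],[0.0436,-0.0426,0,0,0,0,-1],[0.0436,-0.0426,0,0,0,0,-1]], "force": 60}}

```text
t: 1.1
tcp_pos: [0.3486, -0.3078, 0.381]
tool_rot: [0.984, 0.177, 0.0, -0.0]
force: [1.1, 0.5, 0.5]
finger_gap: 1.002
gripper_force: 0.0
```

Emit:
{"fn": "apply_moves", "kwargs": {"plan": [[0.0436,-0.0426,0,0,0,0,-1],[0.0436,-0.0426,0,0,0,0,-1],[0.0247,-0.0548,0,0,0,0,-1],[0.0247,-0.0548,0,0,0,0,-1],[0.0247,-0.0548,0,0,0,0,-1],[0.0247,-0.0548,0,0,0,0,-1],[0.0247,-0.0548,0,0,0,0,-1],[0,0,0,0,0,0,-1]]}}

```text
t: 2.1
tcp_pos: [0.4192, 0.1041, 0.381]
tool_rot: [0.983, 0.181, -0.0, -0.001]
force: [-0.1, -1.7, -0.3]
finger_gap: 1.001
gripper_force: 0.0
```

Emit:
{"fn": "apply_moves", "kwargs": {"plan": [[0.0239,-0.0551,0,0,0,0,-1],[0.0239,-0.0551,0,0,0,0,-1],[0.0239,-0.0551,0,0,0,0,-1],[0.0239,-0.0551,0,0,0,0,-1],[0,0,0.02,0,0,-0.176,-1],[0,0,0.03,0,0,-0.176,-1],[0,0,0.03,0,0,-0.176,-1],[0,0,0.03,0,0,-0.176,-1]]}}

```text
t: 3.1
tcp_pos: [0.4334, 0.3387, 0.27]
tool_rot: [0.861, 0.508, -0.0, 0.0]
force: [-0.3, 0.9, -0.1]
finger_gap: 1.002
gripper_force: 0.0
```

Emit:
{"fn": "apply_moves", "kwargs": {"plan": [[0,0,0.03,0,0,-0.176,-1],[0,0,0.03,0,0,-0.176,-1],[0,0,0.03,0,0,-0.176,-1],[0,0,0.02,0,0,-0.176,-1],[0,0,0.01,0,0,-0.176,-1],[0,0,0,0,0,0,-1],[0,0,0,0,0,0,-1]]}}

```text
t: 3.98
tcp_pos: [0.4335, 0.3396, 0.1516]
tool_rot: [0.566, 0.824, 0.0, 0.0]
force: [1.0, 0.7, 0.1]
finger_gap: 1.001
gripper_force: 0.0
```

```bash
cat >> h.py <<'E'
from scipy.spatial.transform import Rotation as Ro
def wcam(s):
    T=np.eye(4);T[:3,:3]=Ro.from_quat(s["tool_rot"]).as_matrix();T[:3,3]=s["tcp_pos"]
    c=calibration("wrist");return c["camera_matrix"],T@c["mount"]
def wproj(s,X):
    K,T=wcam(s);v=K@(np.linalg.inv(T)@np.append(X,1))[:3];return v[:2]/v[2]
def wray(s,px,z):
    K,T=wcam(s);d=T[:3,:3]@np.linalg.inv(K)@np.array([px[0],px[1],1.]);o=T[:3,3];return o+d*(z-o[2])/d[2]
E
python3 - <<'E'
from h import *
s=sense();im=snapshot("wrist")[:,:,::-1].copy()
h=cv2.cvtColor(im,cv2.COLOR_BGR2HSV)
print(s["t"],s["tcp_pos"],s["tool_rot"],s["force"])
for y in(.09,.158): 
  for x in(-.012,.012):
    c,sn=np.cos(.37),np.sin(.37);P=np.array([.4803+c*x-sn*y,.2176+sn*x+c*y,.044]);p=wproj(s,P);print(p);cv2.circle(im,tuple(int(v) for v in p),4,(0,0,255),1)
cv2.imwrite("pics/w1.png",im)
E
```

```text
3.975 [0.43350572 0.33963956 0.15163089] [5.66400959e-01 8.24129767e-01 1.94685862e-04 2.08125910e-04] [0.96533238 0.71869993 0.11139659]
[297.54994036 293.39104555]
[332.43976645 293.30333576]
[295.97785424 195.07772532]
[333.326644   194.98049545]
```

View pics/w1.png

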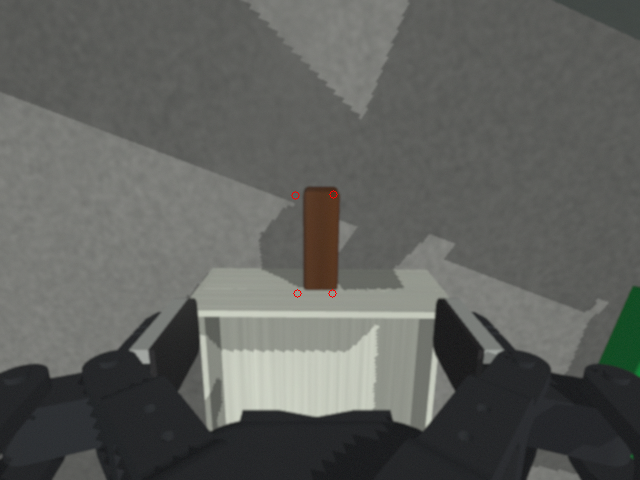

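The lug is at columns 304–339, rows 188–290, square to the tool and about 4 mm toward tool +y from the prediction. I'll shift by that and descend.

Emit:
{"fn": "apply_moves", "kwargs": {"plan": [[0.002,0.004,0.035,0,0,0,-1],[0,0,0.04,0,0,0,-1],[0,0,0.04,0,0,0,-1],[0,0,0.023,0,0,0,-1],[0,0,0,0,0,0,1],[0,0,0,0,0,0,1],[0,0,0,0,0,0,1],[0,0,0,0,0,0,1]]}}

```text
t: 5.03
tcp_pos: [0.4363, 0.3439, 0.0149]
tool_rot: [0.565, 0.825, 0.001, 0.0]
force: [-0.9, 0.5, 5.6]
finger_gap: 0.273
gripper_force: 59.9
```

Emit:
{"fn": "apply_moves", "kwargs": {"plan": [[0,0,0,0,0,0,1],[0,0,0,0,0,0,1],[0,0,0,0,0,0,1]]}}

```text
t: 5.4
tcp_pos: [0.4363, 0.3439, 0.0149]
tool_rot: [0.565, 0.825, 0.001, 0.0]
force: [-1.2, -0.9, 5.1]
finger_gap: 0.266
gripper_force: 59.9
```

Emit:
{"fn": "apply_moves", "kwargs": {"plan": [[0,0,0,0,0,0.084,1],[0,0,0,0,0,0.084,1],[0,0,0,0,0,0.083,1],[-0.01,0.02,0,0,0,0,1],[-0.01,0.02,0,0,0,0,1],[-0.01,0.014,0,0,0,0,1],[-0.03,0,0,0,0,0,1],[-0.03,0,0,0,0,0,1]]}}

```text
t: 6.4
tcp_pos: [0.5013, 0.2617, 0.0149]
tool_rot: [0.664, 0.748, 0.002, 0.0]
force: [0.1, 4.6, 3.9]
finger_gap: 0.272
gripper_force: 59.8
```

Emit:
{"fn": "apply_moves", "kwargs": {"plan": [[-0.03,0,0,0,0,0,1],[-0.03,0,0,0,0,0,1],[-0.03,0,0,0,0,0,1],[-0.02,0,0,0,0,0,1],[-0.007,0,0,0,0,0,1],[0,0,0,0,0,0,1],[0,0,0,0,0,0,1]]}}

```text
t: 7.28
tcp_pos: [0.5149, 0.1441, 0.0148]
tool_rot: [0.664, 0.747, 0.001, 0.001]
force: [0.4, -1.3, 6.0]
finger_gap: 0.269
gripper_force: 60.3
```

Run:
```python
from h import *
im=snapshot("top")[:,:,::-1]; s=sense();print(s["t"],s["tcp_pos"],s["tool_rot"])
cv2.imwrite("pics/crop2.png",cv2.resize(im[165:300,125:395],None,fx=2.9,fy=2.9,interpolation=cv2.INTER_CUBIC))
```

```text
7.325 [0.51492618 0.14405334 0.01487991] [0.66427994 0.74748297 0.0007972  0.00085626]
```

View pics/crop2.png

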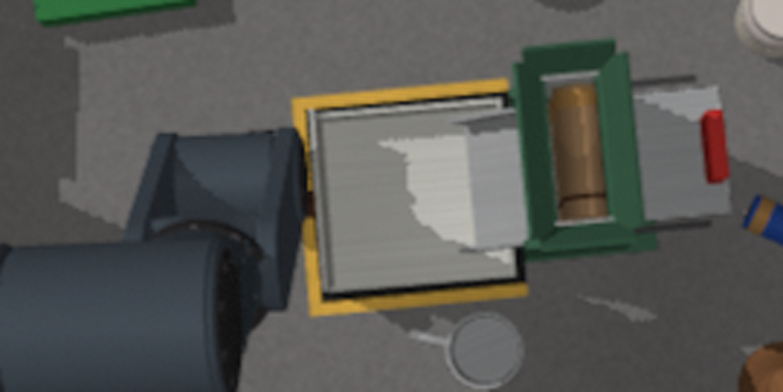

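The pan sits centred between the yellow edges (crop corners about 312,108 to 520,270), lug to the left. I'll release, go up and over to the gate.

Emit:
{"fn": "apply_moves", "kwargs": {"plan": [[0,0,0,0,0,0,-1],[0,0,0,0,0,0,-1],[0,0,0,0,0,0,-1],[0,0,-0.03,0,0,0,-1],[0,0,-0.05,0,0,0,-1],[0,0,-0.06,0,0,0,-1],[0,0,-0.06,0,0,0,-1],[0,0,-0.06,0,0,0,-1]]}}

```text
t: 8.32
tcp_pos: [0.5134, 0.1444, 0.2752]
tool_rot: [0.664, 0.748, -0.0, -0.0]
force: [0.8, -0.2, -0.5]
finger_gap: 1.002
gripper_force: 0.0
```

Emit:
{"fn": "apply_moves", "kwargs": {"plan": [[0,0,-0.06,0,0,0,-1],[0,0,-0.06,0,0,0,-1],[0,0,-0.055,0,0,0,-1],[-0.057,0,0,0,0,0,-1],[-0.057,0,0,0,0,0,-1],[-0.057,0,0,0,0,0,-1],[-0.057,0,0,0,0,0,-1],[-0.057,0,0,0,0,0,-1]]}}

```text
t: 9.32
tcp_pos: [0.5475, -0.1401, 0.448]
tool_rot: [0.664, 0.748, 0.0, -0.0]
force: [1.4, -0.4, 0.3]
finger_gap: 1.0
gripper_force: 0.0
```

Emit:
{"fn": "apply_moves", "kwargs": {"plan": [[-0.057,0,0,0,0,0,-1],[-0.057,0,0,0,0,0,-1],[0,0,0,0,0,0.1746,-1],[0,0,0,0,0,0.1746,-1],[0,0,0,0,0,0.1746,-0.3],[0,0,0,0,0,0.1746,-0.3],[0,0,0,0,0,0.1746,-0.3],[0,0,0,0,0,0.1746,-0.3]]}}

```text
t: 10.32
tcp_pos: [0.5611, -0.2515, 0.4477]
tool_rot: [0.95, 0.313, -0.0, -0.001]
force: [1.5, 0.6, -0.3]
finger_gap: 0.65
gripper_force: 0.0
```

Emit:
{"fn": "apply_moves", "kwargs": {"plan": [[0,0,0.02,0,0,0.1746,-0.3],[0,0,0.03,0,0,0.1746,-0.3],[0,0,0.04,0,0,0.1746,-0.3],[0,0,0.02,0,0,0,-0.3],[0,0,0,0,0,0,-0.3],[0,0,0,0,0,0,-0.3]]}}

```text
t: 11.08
tcp_pos: [0.5618, -0.2521, 0.3393]
tool_rot: [0.998, 0.059, 0.001, 0.0]
force: [0.5, 0.3, 0.1]
finger_gap: 0.653
gripper_force: 0.0
```

Run:
```python
from h import *
s=sense();im=snapshot("wrist")[:,:,::-1].copy()
print(s["t"],s["tcp_pos"],s["tool_rot"],s["finger_gap"])
for x in(-.03,.03):
  for y in(-.008,.008):
    c,sn=np.cos(.119),np.sin(.119);P=np.array([.562+c*x-sn*y,-.251+sn*x+c*y,.231]);p=wproj(s,P);print(p);cv2.circle(im,tuple(int(v) for v in p),3,(255,255,0),1)
cv2.imwrite("pics/w2.png",im)
h=cv2.cvtColor(im,cv2.COLOR_BGR2HSV)
m=cv2.inRange(h,(0,150,60),(8,255,255));n,l,st,c=cv2.connectedComponentsWithStats(m)
for i in range(1,n):
  if st[i,4]>150: print(st[i],c[i],wray(s,c[i],.231),cv2.minAreaRect(cv2.findNonZero((l==i).astype(np.uint8))))
```

```text
11.075 [ 0.56180918 -0.25208629  0.33925369] [9.98244193e-01 5.92274591e-02 6.34227162e-04 4.87782414e-04] 0.6532300634418025
[325.7741477  278.64393238]
[302.32593239 278.64342907]
[326.41922287 190.94132301]
[301.51837262 190.93449759]
[ 309  185   23   93 1989] [319.42282554 231.28054299] [ 0.56569664 -0.25415969  0.231     ] ((319.9999694824219, 230.99996948242188), (21.999996185302734, 91.99998474121094), 0.0)
[231 352  40  27 918] [251.8627451  365.06318083] [ 0.4604614  -0.21757596  0.231     ] ((250.5, 365.0), (26.0, 39.0), 90.0)
[312 404  25  13 218] [323.0412844  410.04587156] [ 0.42851689 -0.27367873  0.231     ] ((323.2162170410156, 409.29730224609375), (11.507928848266602, 24.331050872802734), 80.53767395019531)
```

View pics/w2.png

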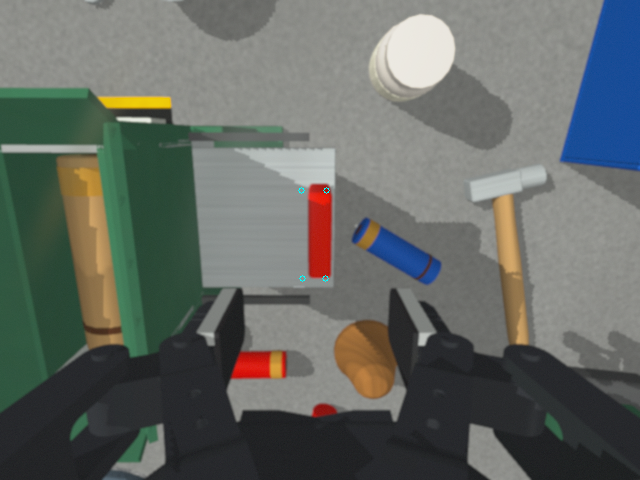

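The red paddle is at columns 309–331, rows 185–277, about 3 mm from the prediction in tool +y and +x. I'll correct for that, descend and grip.

Emit:
{"fn": "apply_moves", "kwargs": {"plan": [[0.003,0.003,0.03,0,0,0,-0.3],[0,0,0.04,0,0,0,-0.3],[0,0,0.04,0,0,0,-0.3],[0,0,0.036,0,0,0,-0.3],[0,0,0,0,0,0,1],[0,0,0,0,0,0,1],[0,0,0,0,0,0,1],[0,0,0,0,0,0,1]]}}

```text
t: 12.12
tcp_pos: [0.566, -0.2551, 0.1947]
tool_rot: [0.998, 0.059, 0.002, 0.001]
force: [0.6, 0.2, 5.3]
finger_gap: 0.175
gripper_force: 60.5
```

Emit:
{"fn": "apply_moves", "kwargs": {"plan": [[0,0,0,0,0,0,1]]}}

```text
t: 12.25
tcp_pos: [0.5661, -0.2551, 0.1947]
tool_rot: [0.998, 0.059, 0.002, 0.001]
force: [1.2, 0.5, 5.8]
finger_gap: 0.179
gripper_force: 60.6
```

Emit:
{"fn": "apply_moves", "kwargs": {"plan": [[0,0.012,0,0,0,0,1],[0,0.014,0,0,0,0,1],[0,0.014,0,0,0,0,1],[0,0.013,0,0,0,0,1],[0,0,0,0,0,0,1],[0,0,0,0,0,0,1],[0,0,0,0,0,0,1],[0,0,0,0,0,0,1]]}}

```text
t: 13.25
tcp_pos: [0.5723, -0.3089, 0.1948]
tool_rot: [0.998, 0.059, 0.002, 0.002]
force: [1.0, -2.3, 5.5]
finger_gap: 0.178
gripper_force: 60.3
```

Emit:
{"fn": "apply_moves", "kwargs": {"plan": [[0,0,0,0,0,0,1],[0,0,0,0,0,0,1],[0,0,0,0,0,0,1],[0,0,0,0,0,0,1],[0,0,0,0,0,0,1],[0,0,0,0,0,0,1],[0,0,0,0,0,0,1],[0,0,0,0,0,0,1]]}}

```text
t: 14.25
tcp_pos: [0.5723, -0.3089, 0.1947]
tool_rot: [0.998, 0.059, 0.002, 0.002]
force: [0.9, -2.8, 6.0]
finger_gap: 0.174
gripper_force: 60.3
```

Emit:
{"fn": "apply_moves", "kwargs": {"plan": [[0,0,0,0,0,0,1],[0,0,0,0,0,0,1],[0,0,0,0,0,0,1],[0,0,0,0,0,0,1],[0,0,0,0,0,0,1],[0,0,0,0,0,0,1]]}}

```text
t: 15.0
tcp_pos: [0.5723, -0.3088, 0.1947]
tool_rot: [0.998, 0.059, 0.002, 0.002]
force: [0.7, -1.8, 5.9]
finger_gap: 0.18
gripper_force: 60.3
```

Run:
```python
from h import *
a=snapshot("top")[:,:,::-1][165:300,125:395];b=snapshot("side")[:,:,::-1][150:390,190:400]; s=sense();print(s["t"],s["tcp_pos"],s["force"])
a=cv2.resize(a,(400,200),interpolation=cv2.INTER_CUBIC);b=cv2.resize(b,(394,450),interpolation=cv2.INTER_CUBIC)
c=np.zeros((450,794,3),np.uint8);c[:200,:400]=a;c[:,400:]=b
cv2.imwrite("pics/c3.png",c)
```

```text
15.1 [ 0.57233817 -0.3088539   0.19472516] [ 0.55645023 -2.4758708   5.29182073]
```

View pics/c3.png

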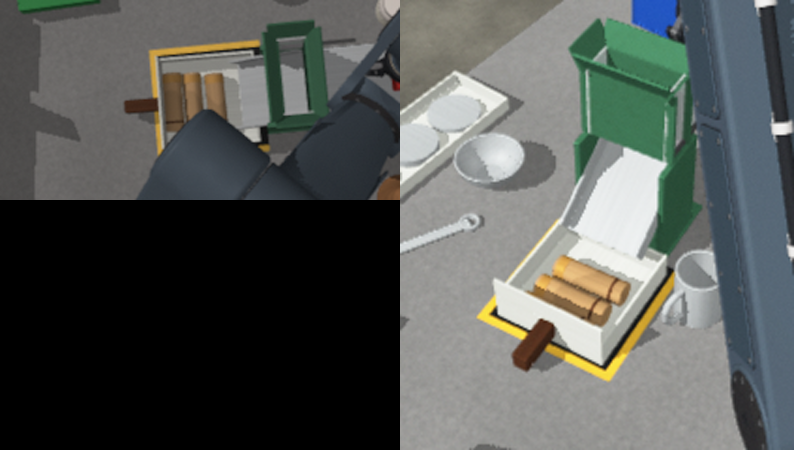

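All three handles lie in the pan and the magazine is empty. Next I'll push the gate shut, watching the force for the stop.

Emit:
{"fn": "apply_moves", "kwargs": {"plan": [[0,-0.012,0,0,0,0,1],[0,-0.014,0,0,0,0,1],[0,-0.014,0,0,0,0,1],[0,-0.013,0,0,0,0,1],[0,0,0,0,0,0,1]]}}

```text
t: 15.72
tcp_pos: [0.5659, -0.2539, 0.1947]
tool_rot: [0.998, 0.059, 0.002, 0.001]
force: [0.9, 2.6, 7.7]
finger_gap: 0.183
gripper_force: 60.9
```

Emit:
{"fn": "apply_moves", "kwargs": {"plan": [[0,-0.002,0,0,0,0,1],[0,-0.001,0,0,0,0,1],[0,0,0,0,0,0,1]]}}

```text
t: 16.1
tcp_pos: [0.5658, -0.2528, 0.1947]
tool_rot: [0.998, 0.059, 0.002, 0.002]
force: [1.0, -2.8, 6.2]
finger_gap: 0.182
gripper_force: 60.6
```

Emit:
{"fn": "apply_moves", "kwargs": {"plan": [[0,-0.002,0,0,0,0,1],[0,0,0,0,0,0,1]]}}

```text
t: 16.35
tcp_pos: [0.5655, -0.2509, 0.1947]
tool_rot: [0.998, 0.059, 0.002, 0.002]
force: [1.0, -1.8, 5.1]
finger_gap: 0.182
gripper_force: 60.6
```

Emit:
{"fn": "apply_moves", "kwargs": {"plan": [[0,-0.002,0,0,0,0,1],[0,0,0,0,0,0,1]]}}

```text
t: 16.6
tcp_pos: [0.5656, -0.2506, 0.1947]
tool_rot: [0.998, 0.059, 0.002, 0.003]
force: [1.4, -5.8, 4.5]
finger_gap: 0.182
gripper_force: 60.3
```

Emit:
{"fn": "apply_moves", "kwargs": {"plan": [[0,-0.003,0,0,0,0,1],[0,0,0,0,0,0,1]]}}

```text
t: 16.85
tcp_pos: [0.5656, -0.2507, 0.1948]
tool_rot: [0.998, 0.059, 0.003, 0.006]
force: [1.9, -13.0, 2.7]
finger_gap: 0.176
gripper_force: 60.1
```

The gate is on its hard stop: 13 N and no travel. I'll unload, release and rise.

Emit:
{"fn": "apply_moves", "kwargs": {"plan": [[0,0.004,0,0,0,0,1],[0,0,0,0,0,0,-0.3],[0,0,0,0,0,0,-0.3],[0,0,0,0,0,0,-0.3],[0,0,-0.03,0,0,0,-0.3],[0,0,-0.05,0,0,0,-0.3],[0,0,-0.06,0,0,0,-0.3],[0,0,0,0,0,0,-0.3]]}}

```text
t: 17.85
tcp_pos: [0.5666, -0.2498, 0.3384]
tool_rot: [0.998, 0.059, 0.005, 0.004]
force: [0.2, -0.7, -0.2]
finger_gap: 0.65
gripper_force: 0.0
```

Run:
```python
from h import *
s=sense();im=snapshot("wrist")[:,:,::-1].copy();h=cv2.cvtColor(im,cv2.COLOR_BGR2HSV)
m=cv2.inRange(h,(0,150,60),(8,255,255));n,l,st,c=cv2.connectedComponentsWithStats(m)
print(s["tcp_pos"])
for i in range(1,n):
  if st[i,4]>800: print(st[i],wray(s,c[i],.231))
a=snapshot("top")[:,:,::-1][165:300,125:395];b=snapshot("side")[:,:,::-1][150:390,190:400]
a=cv2.resize(a,(400,200),interpolation=cv2.INTER_CUBIC);b=cv2.resize(b,(394,450),interpolation=cv2.INTER_CUBIC)
c=np.zeros((450,794,3),np.uint8);c[:200,:400]=a;c[200:,:333]=cv2.resize(im,(333,250));c[:,400:]=b
cv2.imwrite("pics/c4.png",c)
```

```text
[ 0.56657221 -0.24983699  0.33839267]
[ 305  193   22   93 2010] [ 0.565823   -0.25062746  0.231     ]
[228 358  42  27 990] [ 0.46203054 -0.21557224  0.231     ]
```

View pics/c4.png

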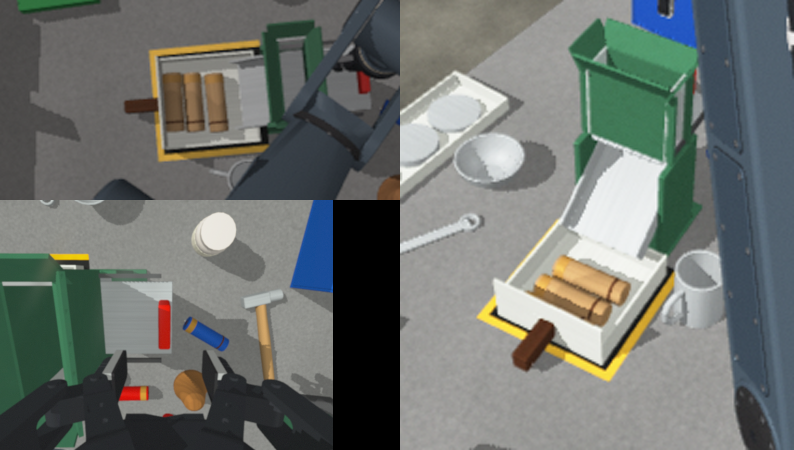

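The gate moved in by about 3.5 mm from where it started and sits at the stop. The three handles are at rest in the pan, which is still in place, and the gripper is clear. I'm handing in.

```bash
python3 -c "
from station import *
print(sign_off())"
```

```text
the job is handed in; nothing more can be done
None
```

The job is handed in: the pan is on its mat with the lug away from the hopper, all three handles are in it, the gate is shut against its stop, and no bystander was touched; sign-off gave no verdict.

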